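# Dispense one polishing puck and slide it onto the green pad

### The arm

A 6-joint arm with a two-finger parallel gripper is mounted at the origin on the work surface. World frame = base frame: x ahead of the robot, y to its left, z up, the work surface at z = 0. Lengths are in m, angles in rad, forces in N, time in s.
With the tool pointing down it reaches from about 0.35 to 0.925 m from the base axis. Payload 6.4 kg.
Tool frame: the origin (TCP) lies at the very end of the fingers, on their centre line; the grasp point (between the pads) lies 19 mm behind it (robot.tcp_to_grasp is the distance from the TCP to the grasp point, in m); z points along the fingers, y is the line along which they close (so a half turn about z gives the same grasp; the last joint's range is limited). The gripper opens to 94 mm and grips with 3 to 60 N. Pads are 16 mm wide; open, the fingers measure 119 mm over their backs; the gripper's body (75 mm by 177 mm) begins 78 mm behind the grasp point.
Start: joints at [1.093, 0.245, 1.558, -0, 1.339, -0.174], TCP at [0.194, 0.62, 0.205] pointing down, gripper open.
Joint ranges: [-3.13, 3.13], [-1.02, 2.26], [0.13, 2.54], [-0.95, 4.09], [0.21, 2.88], [-2.74, 2.74]. Speed limits (rad/s): [2.57, 2.57, 3.14, 3.14, 3.14, 3.14].

### API

Orientations are given as a 3x3 rotation matrix whose columns are the frame's x, y, z axes.
In Python, from rig import status, cams, hand_in, robot gives the robot as it stands.
- The arm moves only by the tool apply_moves, never from a script. Its argument "plan" is text: rows parted by semicolons, each of 6 numbers parted by spaces: the shift along the world's x, y, z each as a share of 50 cm, from -1 to 1, then the turn, a rotation vector about the world's x, y, z each as a share of 4 degrees, from -1 to 1. In form: dx dy dz ax ay az; .... A call has 1 to 8 rows; each row shifts and turns the commanded pose from where the row before left it; what a row does not reach is not made up. A row lasts 1/12 s, in which the tool goes at most 41.7 mm and 7.16 degrees, less where a joint would pass 70% of its speed; a pose out of reach is approached as far as the arm can. A call with a number of a shift or a turn outside -1 to 1 is refused whole. A call with a gripper value outside its range is refused whole. "gripper" is the finger opening in mm, from 0 to 94, set as the call begins (left out, the last holds). The fingers move at their own pace and stop on an object; "force" is the grip in N (left out, the last holds). Time passes only in rows, so rows that do not move let the fingers close. It gives the time, the measured TCP pose, the force, the opening and the grip force at its end, in the units of the state.
- status.get_obs(): the state, without advancing time (a new reading comes with each control period).
- cams.camera(name): name is "side" or "top"; returns the picture (400x640x3 uint8, red, green, blue); there is no depth.
- cams.camera_info(name): a dict with "fx", "fy", "cx", "cy" (pixels), "rvec" (rotation vector, rad) and "tvec" (3), from world to camera coordinates, as OpenCV has them. Camera axes: x right, y down, z forward; pixel columns grow to the right and rows downward; lengths in m; the calibration is good to about 2 mm. A picture is of the moment at which its call begins. camera_info takes no time and is no camera call.
- hand_in(): hands the job in; it is judged then, once.
The state is a dict: "time_s": time; "joints": joint angles; "dq": joint speeds; "joint_torque": joint torques, N m; "tool_pos": TCP position; "ee_rot": TCP orientation; "force": force on the tool from outside, world axes, zero at the start; "moment": the same for the moment, N m; "finger_gap": finger opening in m; "finger_force": force on a finger pad.
Only numpy, scipy, OpenCV 4.12 (cv2) and the standard library are available. Lean on these libraries where they do the work, as an engineer would, in place of code of your own. Each camera call takes 0.05 s, during which the arm holds its last target. There are 200 camera calls.

### The job

Press the dispenser's red plunger all the way down once and let it come back up, so that a single blue polishing puck is pushed out onto the bench. Then nudge that puck along the bench with the fingertips until it lies wholly on the green pad, without picking it up, and leave the other blue pucks, the worn puck, the tin, the marble block and the chisel where they are.

Things in the scene. Friction and masses are not known exactly. Their poses are not given: they have to be found in the camera images.
- dispenser: yellow puck dispenser, fixed to the bench, 135 long x 58 wide x 48 mm high. Origin on the bench under the axis of its magazine (an open-topped shaft holding three stacked blue pucks); its x axis points level out of the mouth, z up. It reaches from x = -106 (back) to x = +29 mm (mouth face) and y = -29 to +29 mm.
- mouth (a point): the mouth, 29 mm along +x from the dispenser's origin, 7 mm up. Each press drives a 40 mm wide flat blade out (3 mm per mm of plunger), sliding the bottom puck straight out along +x till its centre is about 41 mm past this point (more if pressed fast); when the plunger is let up the blade goes back and the next puck drops into place.
- plunger_top (a point): centre of the top face of the red mushroom plunger (40 mm diameter disc, 8 mm thick), at x = -75 mm, y = 0 of the dispenser and 82 mm above the bench when up. It is pressed straight down.
- plunger (a joint): plunger travel in m: 0 is up, 0.024 is fully down on its stop. A spring returns it; it resists with about 7 N at first and 10 to 15 N near the bottom.
- puck1_center (a point): centre (half-way up) of the bottom puck in the magazine, the one that will be ejected: blue disc, 44 mm diameter, 14 mm thick, 30 to 55 g, lying flat on the bench (centre 7 mm up), free to slide.
- puck2_center (a point): centre of the second blue puck of the stack (same size), to stay in the magazine; it drops 14 mm when the first has gone.
- puck3_center (a point): centre of the third (top) blue puck of the stack, to stay in the magazine.
- green_pad: the green parking pad: a flat green disc of 100 mm diameter, fixed flush on the bench (less than 1 mm thick, no edge to catch); origin at its centre on the bench. It lies to the left or the right of where the puck comes out, its centre about 95 to 115 mm to the side.
- white_pad: the white pad for worn pucks, same size, on the other side; origin at its centre on the bench.
- worn_puck: worn puck, brick-coloured disc 44 mm diameter, 10 mm thick, loose on the white pad; origin at the centre of its underside.
- wax_tin: loose round tin, 64 mm diameter, 45 mm high, beside the dispenser; origin at the centre of its underside.
- marble_block: loose marble sample block 60 x 50 x 40 mm high, beside the dispenser; origin at the centre of its underside.
- chisel: loose steel stone chisel lying along its own x axis, 173 mm long, 24 mm wide at the blade, 16 mm high; origin on the bench near its middle (it reaches from x = -85 to +88 mm).
- puck1: the body of that same first puck; origin at the centre of its underside, z axis up when it lies flat.

How it is judged:
By the outcome, as a careful person would: the job done as asked, in the order asked, and still so for the second after the job is handed in, with the robot touching nothing.
It also fails if it takes over 45 s, if anything falls off the work surface, if the arm or the gripper's body presses on something with over 40 N, if the wrist force passes 120 N, or if a joint passes its speed limit or range.

## Working session

There is one attempt and no reset: what is moved stays moved. The work goes in short steps, Python scripts to look and compute and a tool call to move; the robot and the scene stay as the last step left them, time stands still between calls to the robot, and variables do not carry over. Pictures are saved under pics/ and viewed, at most 10 in all, crops included, and the job is handed in when it is done.

Besides the shell and the picture viewer there is one more tool, called by a JSON object that holds its "name" and its "arguments". apply_moves: Moves the arm, as the interface text tells. Its arguments: {"type":"object","properties":{"plan":{"type":"string"},"gripper":{"type":"number"},"force":{"type":"number"}},"required":["plan"]}

```bash
mkdir -p pics; cat > h.py <<'E'
import numpy as np, cv2
from rig import status, cams, hand_in, robot
def ray(name,uv):
    c=cams.camera_info(name);R=cv2.Rodrigues(np.array(c['rvec'],float))[0];t=np.array(c['tvec'],float).ravel()
    d=R.T@np.array([(uv[0]-c['cx'])/c['fx'],(uv[1]-c['cy'])/c['fy'],1]);return -R.T@t,d
def at(name,uv,z):
    o,d=ray(name,uv);return o+d*(z-o[2])/d[2]
def snap(name,fn=None):
    im=cams.camera(name)[:,:,::-1].copy()
    if fn: cv2.imwrite('pics/'+fn,im)
    return im
def blobs(im,lo,hi,mina=40):
    m=cv2.inRange(cv2.cvtColor(im,cv2.COLOR_BGR2HSV),np.array(lo),np.array(hi))
    n,l,s,c=cv2.connectedComponentsWithStats(m)
    return [(s[i,4],s[i,:4].tolist(),c[i].round(1).tolist()) for i in range(1,n) if s[i,4]>=mina],l
E
python3 - <<'E'
from h import *
t=snap('top','t0.png');s=snap('side','s0.png')
for n in('top','side'):print(ray(n,(320,200)))
print(status.get_obs())
E
```

```text
(array([ 0.46178464, -0.01974409,  0.73237431]), array([ 0.15803128, -0.01779611, -0.98731708]))
(array([0.3470609 , 0.59423286, 0.70794585]), array([ 0.241223  , -0.67151468, -0.70065259]))
{'time_s': 0.1, 'joints': array([ 1.09291246e+00,  2.45716264e-01,  1.55884856e+00, -3.03047786e-05,
        1.33873730e+00, -1.74094741e-01]), 'dq': array([-0.00073678, -0.00139705, -0.00367553,  0.00097433,  0.00236077,
       -0.00044788]), 'joint_torque': array([ 8.53018864e-04, -4.16915631e+01, -3.15522909e+01,  6.88068965e-02,
        3.10036296e-02, -4.02272212e-05]), 'tool_pos': array([0.19418941, 0.61975522, 0.20449687]), 'ee_rot': array([[-9.54211860e-01,  2.99130654e-01, -7.59998356e-04],
       [ 2.99131500e-01,  9.54210669e-01, -1.53152105e-03],
       [ 2.67073645e-04, -1.68873500e-03, -9.99998538e-01]]), 'force': array([0.40839578, 0.10474155, 0.00799792]), 'moment': array([ 0.00815343,  0.02952266, -0.02467455]), 'finger_force': 0.0, 'finger_gap': 0.0937891349833725}
```

View pics/t0.png

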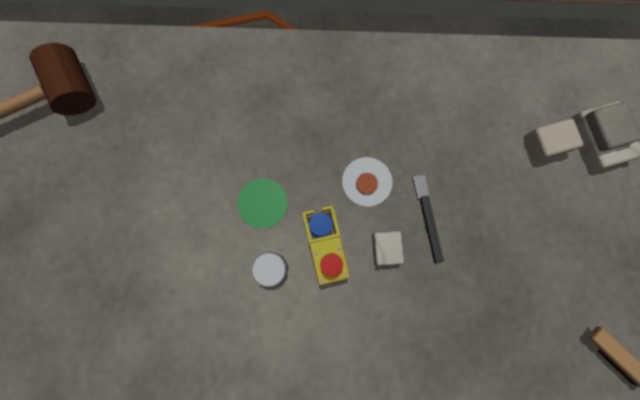

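View pics/s0.png

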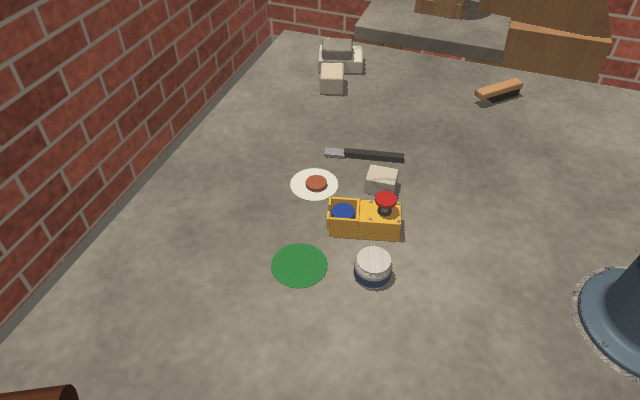

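The top view shows the plunger at (332,265), the pucks at (320,224), the green pad at (262,203), the white pad at (367,182), the tin at (269,270), the block at (389,249) and the chisel at about (428,220). The side view agrees. Next I'll measure the positions.

```bash
python3 - <<'E'
from h import *
t=cv2.imread('pics/t0.png');s=cv2.imread('pics/s0.png')
def tri(a,b):
    o1,d1=ray('top',a);o2,d2=ray('side',b)
    k=np.linalg.lstsq(np.c_[d1,-d2],o2-o1,rcond=None)[0];p,q=o1+k[0]*d1,o2+k[1]*d2
    return ((p+q)/2).round(4),np.linalg.norm(p-q).round(4)
for nm,lo,hi in(('green',(50,120,40),(80,255,255)),('blue',(105,120,40),(130,255,255)),('red',(0,215,120),(4,255,255)),('yellow',(20,150,60),(35,255,255)),('worn',(4,100,80),(14,220,255))):
    for n,im in(('top',t),('side',s)):
        b,l=blobs(im,lo,hi,60); print(nm,n,[x for x in b if 220<x[2][0]<450 and 140<x[2][1]<300])
for n,uv in(('top',(262.5,203.5)),('side',(299.5,265))):print('pad',at(n,uv,0))
for n,uv in(('top',(332,265.5)),('side',(386,200))):print('plg',at(n,uv,.082))
print('tin',at('top',(269,270),.045))
m=blobs(t,(20,150,60),(35,255,255),60)[1]>0
m[:, :290]=0;m[:,360:]=0;m[:190]=0;m[300:]=0
y,x=np.nonzero(m);P=np.array([at('top',p,.048)[:2] for p in np.c_[x,y]]).astype(np.float32)
r=cv2.minAreaRect(P);print(r,cv2.boxPoints(r))
print('tcp',status.get_obs()['tool_pos'])
E
```

```text
green top []
green side [(np.int32(1869), [271, 244, 56, 44], [298.5, 265.1])]
blue top [(np.int32(417), [310, 213, 23, 23], [320.5, 224.3])]
blue side [(np.int32(274), [332, 203, 23, 15], [343.0, 210.3])]
red top []
red side []
yellow top [(np.int32(892), [309, 207, 39, 77], [327.5, 251.6])]
yellow side [(np.int32(627), [327, 197, 74, 28], [365.8, 212.3])]
worn top [(np.int32(326), [357, 174, 20, 20], [366.4, 183.3]), (np.int32(82), [320, 253, 23, 24], [331.3, 265.0])]
worn side [(np.int32(276), [306, 175, 21, 17], [315.8, 182.8])]
pad [0.56914209 0.08055318 0.        ]
pad [5.68593973e-01 8.29165134e-02 1.11022302e-16]
plg [ 0.45279246 -0.05449115  0.082     ]
plg [ 0.45273925 -0.04625002  0.082     ]
tin [0.44171039 0.05703729 0.045     ]
((0.48930901288986206, -0.04341266304254532), (0.1321793496608734, 0.05505592003464699), 14.646452903747559) [[ 4.1840643e-01 -3.3490267e-02]
 [ 4.3232751e-01 -8.6757116e-02]
 [ 5.6021160e-01 -5.3335059e-02]
 [ 5.4629052e-01 -6.8210065e-05]]
tcp [0.19418941 0.61975522 0.20449687]
```

The dispenser is about 14.6° from world x, and the pad centre sits at roughly x=70, y=+100 mm in the dispenser frame. That fits the brief. Moving over towards the plunger with the fingers closing.

{"name": "apply_moves", "arguments": {"plan": "0.0216 -0.0561 0 0 0 -0.6;0.0216 -0.0561 0 0 0 -0.6;0.0216 -0.0561 0 0 0 -0.6;0.0216 -0.0561 0 0 0 -0.6;0.0216 -0.0561 0 0 0 -0.6;0.0216 -0.0561 0 0 0 -0.6;0.0216 -0.0561 0 0 0 -0.6;0.0216 -0.0561 0 0 0 -0.6", "gripper": 0}}

```text
time_s: 0.77
tool_pos: [0.2808, 0.3943, 0.205]
ee_rot: [[-0.802, 0.598, -0.0], [0.598, 0.802, -0.001], [0.0, -0.001, -1.0]]
force: [-0.3, -0.1, 0.1]
finger_gap: 0.0443
finger_force: 0.0
```

```bash
python3 - <<'E'
from h import *
t=cv2.imread('pics/t0.png');s=cv2.imread('pics/s0.png')
for n,im,(x0,y0,x1,y1) in(('top',t,(310,245,355,285)),('side',s,(370,188,402,210))):
    h=cv2.cvtColor(im,cv2.COLOR_BGR2HSV);m=((h[...,0]<8)|(h[...,0]>172))&(h[...,1]>150)&(h[...,2]>90)
    k=np.zeros_like(m);k[y0:y1,x0:x1]=1;ys,xs=np.nonzero(m&k)
    print(n,len(xs),xs.min(),xs.max(),ys.min(),ys.max(),at(n,(xs.mean(),ys.mean()),.08))
g=cv2.inRange(cv2.cvtColor(t,cv2.COLOR_BGR2HSV),(50,80,30),(90,255,255));ys,xs=np.nonzero(g);print(len(xs),xs.min(),xs.max(),ys.min(),ys.max())
O=np.array([.5266,-.0337]);a=np.radians(14.6);R=np.array([[np.cos(a),np.sin(a)],[-np.sin(a),np.cos(a)]])
for nm,n,uv,z in(('pad','top',(xs.mean(),ys.mean()),0),('puck3','top',(320.5,224.3),.042),('puck3s','side',(343,210.3),.04),('worn','top',(366.4,183.3),.01),('worns','side',(315.8,182.8),.008),('white','top',(367,182),0)):
    p=at(n,uv,z)[:2];print(nm,p.round(4),'local',(R@(p-O)).round(4))
E
```

```text
top 369 321 341 254 275 [ 0.4542227  -0.05305868  0.08      ]
side 304 375 396 191 207 [ 0.45424012 -0.05029374  0.08      ]
1933 237 286 179 227
pad [0.5699 0.0818] local [0.0711 0.1009]
puck3 [ 0.5268 -0.0341] local [ 0.0001 -0.0004]
puck3s [ 0.5277 -0.0351] local [ 0.0007 -0.0016]
worn [ 0.6131 -0.1237] local [ 0.061  -0.1089]
worns [ 0.6134 -0.121 ] local [ 0.062  -0.1064]
white [ 0.6179 -0.1263] local [ 0.065  -0.1126]
```

{"name": "apply_moves", "arguments": {"plan": "0.0217 -0.056 0 0 0 -0.6;0.0217 -0.056 0 0 0 -0.6;0.0217 -0.056 0 0 0 -0.6;0.0217 -0.056 0 0 0 -0.6;0.0217 -0.056 0 0 0 -0.6;0.0217 -0.056 0 0 0 -0.6;0.0217 -0.056 0 0 0 -0.6;0.0217 -0.056 0 0 0 -0.6"}}

```text
time_s: 1.43
tool_pos: [0.3676, 0.1704, 0.2052]
ee_rot: [[-0.56, 0.828, -0.0], [0.828, 0.56, -0.0], [0.0, -0.0, -1.0]]
force: [-0.3, -0.0, -0.1]
finger_gap: 0.0005
finger_force: 0.0
```

{"name": "apply_moves", "arguments": {"plan": "0.0217 -0.056 -0.01 0 0 -0.6;0.0217 -0.056 -0.02 0 0 -0.6;0.0217 -0.056 -0.02 0 0 -0.6;0.0217 -0.056 -0.02 0 0 -0.6;0.0217 -0.056 -0.02 0 0 -0.6;0.0217 -0.056 -0.02 0 0 -0.6;0.0217 -0.056 -0.02 0 0 -0.6;0.0217 -0.056 -0.02 0 0 -0.6"}}

```text
time_s: 2.1
tool_pos: [0.4544, -0.0536, 0.1297]
ee_rot: [[-0.256, 0.967, -0.0], [0.967, 0.256, 0.0], [0.0, -0.0, -1.0]]
force: [-0.0, 0.2, -0.0]
finger_gap: 0.0006
finger_force: 0.0
```

{"name": "apply_moves", "arguments": {"plan": "0 0 -0.03 0 0 0;0 0 -0.03 0 0 0;0 0 -0.02 0 0 0;0 0 -0.01 0 0 0;0 0 -0.004 0 0 0;0 0 -0.004 0 0 0;0 0 -0.004 0 0 0;0 0 -0.004 0 0 0"}}

```text
time_s: 2.77
tool_pos: [0.4542, -0.0518, 0.0789]
ee_rot: [[-0.26, 0.966, -0.002], [0.966, 0.26, 0.0], [0.001, -0.002, -1.0]]
force: [-6.4, 2.1, 10.5]
finger_gap: 0.0006
finger_force: 5.2
```

{"name": "apply_moves", "arguments": {"plan": "0 0 -0.004 0 0 0;0 0 -0.004 0 0 0;0 0 -0.004 0 0 0;0 0 -0.004 0 0 0;0 0 -0.004 0 0 0;0 0 -0.002 0 0 0;0 0 0 0 0 0"}}

```text
time_s: 3.35
tool_pos: [0.4542, -0.0518, 0.0678]
ee_rot: [[-0.26, 0.966, -0.001], [0.966, 0.26, 0.0], [0.0, -0.001, -1.0]]
force: [-6.4, 1.1, 7.4]
finger_gap: 0.0005
finger_force: 3.9
```

{"name": "apply_moves", "arguments": {"plan": "0 0 -0.004 0 0 0;0 0 -0.004 0 0 0;0 0 -0.004 0 0 0;0 0 -0.004 0 0 0;0 0 -0.002 0 0 0;0 0 0 0 0 0"}}

```text
time_s: 3.85
tool_pos: [0.4543, -0.0518, 0.0589]
ee_rot: [[-0.26, 0.966, -0.001], [0.966, 0.26, 0.0], [0.0, -0.001, -1.0]]
force: [-6.6, 1.4, 8.4]
finger_gap: 0.0006
finger_force: 4.5
```

{"name": "apply_moves", "arguments": {"plan": "0 0 -0.002 0 0 0;0 0 -0.002 0 0 0;0 0 -0.002 0 0 0;0 0 -0.001 0 0 0;0 0 0 0 0 0"}}

```text
time_s: 4.27
tool_pos: [0.4545, -0.0519, 0.058]
ee_rot: [[-0.26, 0.966, -0.003], [0.966, 0.26, 0.0], [0.001, -0.003, -1.0]]
force: [-16.0, 4.1, 30.5]
finger_gap: 0.0005
finger_force: 15.3
```

The plunger is on its stop: z is 58 mm and the force jumped to 30 N. Lifting clear now.

{"name": "apply_moves", "arguments": {"plan": "0 0 0.008 0 0 0;0 0 0.015 0 0 0;0 0 0.02 0 0 0;0 0 0.03 0 0 0;0 0 0.04 0 0 0;0 0 0.05 0 0 0;0 0 0.04 0 0 0;0 -0.03 0.03 0 0 0", "gripper": 24}}

```text
time_s: 4.93
tool_pos: [0.455, -0.0661, 0.1731]
ee_rot: [[-0.261, 0.965, 0.003], [0.965, 0.261, -0.001], [-0.001, 0.002, -1.0]]
force: [-0.2, -1.5, 0.1]
finger_gap: 0.0242
finger_force: 0.0
```

```bash
python3 - <<'E'
from h import *
t=snap('top','t1.png');s=snap('side','s1.png')
O=np.array([.5266,-.0337]);a=np.radians(14.6);R=np.array([[np.cos(a),np.sin(a)],[-np.sin(a),np.cos(a)]])
for n,im in(('top',t),('side',s)):
    for b in blobs(im,(105,120,40),(130,255,255),40)[0]:
        p=at(n,b[2],.014)[:2];print(n,b,p.round(4),(R@(p-O)).round(4))
v=np.hstack([cv2.resize(t[150:300,220:440],None,fx=1.8,fy=1.8),cv2.resize(s[130:280,240:440],None,fx=1.8,fy=1.8)])
cv2.imwrite('pics/c1.png',v);print(v.shape)
E
```

```text
top (np.int32(288), [302, 181, 21, 19], [311.3, 189.3]) [ 0.5975 -0.0152] [ 0.0733 -0.    ]
side (np.int32(193), [330, 206, 22, 12], [341.5, 211.9]) [ 0.5361 -0.0545] [ 0.0039 -0.0225]
side (np.int32(298), [295, 211, 22, 18], [305.2, 218.9]) [ 0.5948 -0.0131] [0.0712 0.0027]
(270, 756, 3)
```

View pics/c1.png

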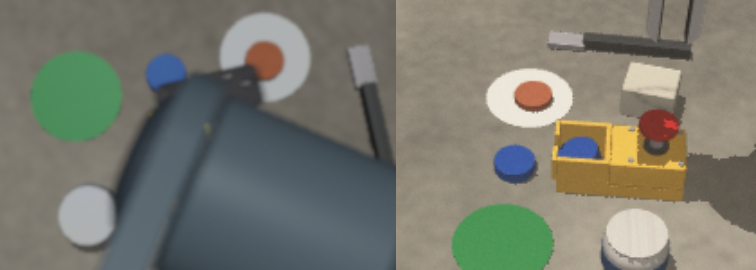

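The crop shows the ejected puck on the bench just past the mouth (local x≈71 mm), the plunger back up, and the next puck in the magazine. I'll bring the fingers down on the puck's far side from the green pad.

{"name": "apply_moves", "arguments": {"plan": "0.06 0.004 0 0 0 0;0.06 0.004 0 0 0 0;0.06 0.004 -0.02 0 0 0;0.06 0.004 -0.04 0 0 0;0.06 0.004 -0.06 0 0 0;0 0 -0.06 0 0 0;0 0 -0.05 0 0 0;0 0 0 0 0 0"}}

```text
time_s: 5.7
tool_pos: [0.5987, -0.0551, 0.0485]
ee_rot: [[-0.259, 0.966, -0.013], [0.966, 0.259, 0.004], [0.007, -0.011, -1.0]]
force: [-1.4, 0.2, 0.1]
finger_gap: 0.0242
finger_force: 0.0
```

{"name": "apply_moves", "arguments": {"plan": "0.008 -0.002 -0.02 0 0 0;0.006 0 -0.02 0 0 0;0 0 -0.02 0 0 0;0 0 -0.014 0 0 0;0 0 -0.006 0 0 0;0 0 0 0 0 0"}}

```text
time_s: 6.2
tool_pos: [0.6104, -0.0581, 0.0155]
ee_rot: [[-0.259, 0.966, -0.001], [0.966, 0.259, 0.0], [0.0, -0.001, -1.0]]
force: [-0.6, -0.4, 0.4]
finger_gap: 0.0243
finger_force: 0.0
```

{"name": "apply_moves", "arguments": {"plan": "-0.008 0 -0.006 0 0 0;0 0 -0.006 0 0 0;0 0 -0.004 0 0 0;0 0 0 0 0 0;0 0 0 0 0 0"}}

```text
time_s: 6.62
tool_pos: [0.6069, -0.0582, 0.0081]
ee_rot: [[-0.259, 0.966, 0.0], [0.966, 0.259, -0.0], [-0.0, 0.0, -1.0]]
force: [-0.0, -0.5, 0.3]
finger_gap: 0.0241
finger_force: 0.0
```

```bash
python3 - <<'E'
from h import *
s=snap('side','s2.png');t=snap('top','t2.png')
p=status.get_obs()['tool_pos']
O=np.array([.5266,-.0337]);a=np.radians(14.6);R=np.array([[np.cos(a),np.sin(a)],[-np.sin(a),np.cos(a)]])
print(p,R@(p[:2]-O))
cv2.imwrite('pics/c2.png',cv2.resize(s[130:300,240:440],None,fx=3,fy=3))
for b in blobs(s,(105,120,40),(130,255,255),40)[0]:
    q=at('side',b[2],.012)[:2];print(b,(R@(q-O)).round(4))
E
```

```text
[ 0.60707542 -0.05826589  0.00824306] [ 0.07168449 -0.04405802]
(np.int32(302), [295, 211, 21, 20], [304.5, 220.2]) [0.0723 0.0043]
```

View pics/c2.png

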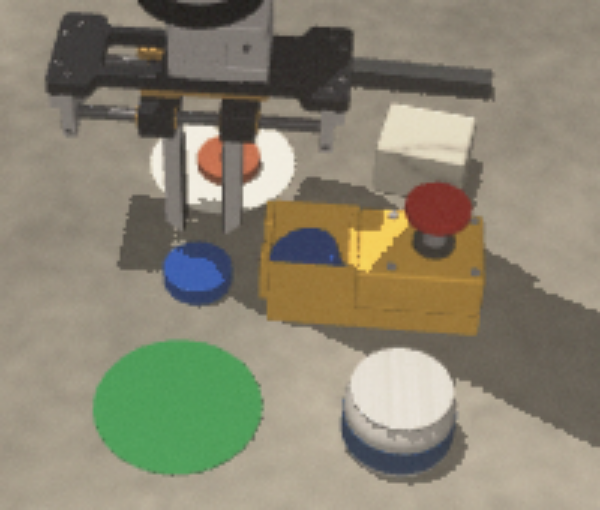

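The fingers straddle the puck's rear side, clear of the worn puck. Now pushing along the dispenser's +y.

{"name": "apply_moves", "arguments": {"plan": "-0.0025 0.0097 0 0 0 0;-0.0025 0.0097 0 0 0 0;-0.0025 0.0097 0 0 0 0;-0.0025 0.0097 0 0 0 0;-0.0025 0.0097 0 0 0 0;-0.0035 0.0135 0 0 0 0;-0.0035 0.0135 0 0 0 0;-0.0035 0.0135 0 0 0 0"}}

```text
time_s: 7.38
tool_pos: [0.5952, -0.0129, 0.008]
ee_rot: [[-0.259, 0.966, -0.0], [0.966, 0.259, -0.0], [-0.0, -0.0, -1.0]]
force: [0.1, 0.7, -0.1]
finger_gap: 0.0238
finger_force: 0.1
```

{"name": "apply_moves", "arguments": {"plan": "-0.0035 0.0135 0 0 0 0;-0.0035 0.0135 0 0 0 0;-0.0035 0.0135 0 0 0 0;-0.0035 0.0135 0 0 0 0;-0.003 0.0116 0 0 0 0;-0.0025 0.0097 0 0 0 0;-0.0015 0.006 0 0 0 0;0 0 0 0 0 0"}}

```text
time_s: 8.05
tool_pos: [0.5846, 0.0276, 0.008]
ee_rot: [[-0.259, 0.966, -0.0], [0.966, 0.259, 0.0], [0.0, -0.0, -1.0]]
force: [0.1, -0.4, -0.5]
finger_gap: 0.024
finger_force: 0.0
```

```bash
cat > m.py <<'E'
from h import *
s=snap('side');t=snap('top')
p=status.get_obs()['tool_pos']
O=np.array([.5266,-.0337]);a=np.radians(14.6);R=np.array([[np.cos(a),np.sin(a)],[-np.sin(a),np.cos(a)]])
print(p,R@(p[:2]-O))
for n,im in(('side',s),('top',t)):
  for b in blobs(im,(105,120,40),(130,255,255),40)[0]:
    q=at(n,b[2],.012 if n=='side' else .014)[:2];print(n,b,(R@(q-O)).round(4))
cv2.imwrite('pics/c3.png',np.hstack([cv2.resize(s[130:300,240:440],None,fx=2,fy=2),cv2.resize(t[150:320,240:440],None,fx=2,fy=2)]))
E
python3 m.py
```

```text
[0.58490847 0.02698754 0.00803697] [0.07172311 0.04403011]
side (np.int32(68), [330, 209, 12, 8], [336.2, 212.8]) [ 0.014  -0.0211]
side (np.int32(416), [289, 239, 24, 22], [300.5, 249.2]) [0.0712 0.0759]
top (np.int32(327), [312, 213, 20, 24], [322.5, 224.3]) [ 0.0016 -0.0054]
```

{"name": "apply_moves", "arguments": {"plan": "-0.0025 0.0097 0 0 0 0;-0.0025 0.0097 0 0 0 0;-0.0025 0.0097 0 0 0 0;-0.0025 0.0097 0 0 0 0;-0.0025 0.0097 0 0 0 0;-0.0015 0.0058 0 0 0 0;-0.0005 0.002 0 0 0 0;0 0 0 0 0 0"}}

```text
time_s: 8.82
tool_pos: [0.5775, 0.0555, 0.008]
ee_rot: [[-0.259, 0.966, -0.0], [0.966, 0.259, 0.0], [0.0, -0.0, -1.0]]
force: [0.1, 0.0, 0.1]
finger_gap: 0.0239
finger_force: 0.0
```

{"name": "apply_moves", "arguments": {"plan": "0.004 -0.015 0 0 0 0;0.004 -0.015 0 0 0 0;0 0 0.02 0 0 0;0 0 0.05 0 0 0;0 -0.03 0.06 0 0 0;0 -0.06 0.06 0 0 0;0 -0.07 0.04 0 0 0;0 -0.07 0 0 0 0"}}

```text
time_s: 9.48
tool_pos: [0.585, -0.0768, 0.1293]
ee_rot: [[-0.259, 0.966, 0.01], [0.966, 0.26, -0.003], [-0.006, 0.009, -1.0]]
force: [1.4, -0.3, -0.5]
finger_gap: 0.0239
finger_force: 0.0
```

{"name": "apply_moves", "arguments": {"plan": "0 -0.07 0 0 0 0;0 -0.07 0 0 0 0;0 -0.07 0 0 0 0;0 -0.07 0 0 0 0;0 -0.04 0 0 0 0;0 0 0 0 0 0"}}

```text
time_s: 9.98
tool_pos: [0.5815, -0.2391, 0.1236]
ee_rot: [[-0.254, 0.967, 0.001], [0.967, 0.254, -0.002], [-0.002, 0.001, -1.0]]
force: [-0.3, 0.6, -0.7]
finger_gap: 0.0242
finger_force: 0.0
```

```bash
python3 m.py
```

```text
[ 0.581445   -0.23511312  0.12292922] [ 0.00230393 -0.20873407]
side (np.int32(192), [330, 206, 22, 12], [341.6, 211.9]) [ 0.0038 -0.0245]
side (np.int32(388), [287, 251, 24, 22], [298.2, 260.5]) [0.0721 0.1019]
top (np.int32(360), [252, 192, 21, 22], [262.0, 202.3]) [0.07  0.099]
top (np.int32(431), [309, 213, 23, 24], [320.1, 223.9]) [ 0.0034 -0.0011]
```

View pics/c3.png

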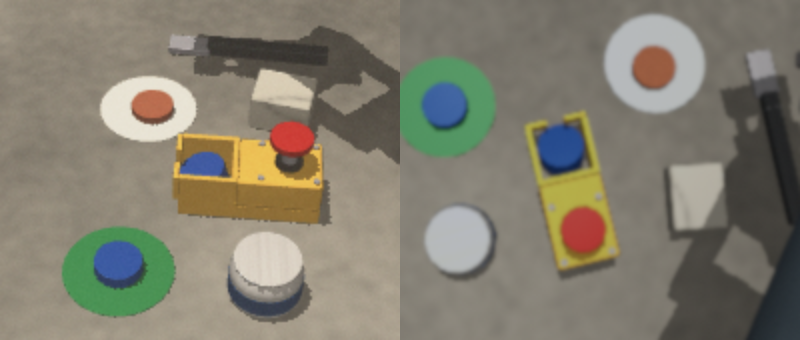

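The puck lies centred on the green pad, within about 2 mm. The plunger is up, the other objects haven't moved, and the arm is clear.

```bash
python3 -c "
from rig import hand_in
print(hand_in())"
```

```text
the job is handed in; nothing more can be done
None
```

I pressed the plunger once and it came back up, and the ejected puck was nudged to within about 2 mm of the green pad's centre with nothing else moved; the job is handed in at about 10 s, with no verdict returned.

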